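# Get the spice jar out from behind the cruets

### The job

Please get the short red-lidded spice jar out from behind the tall things: first stand the green oil bottle, the yellow vinegar bottle and the blue pepper mill in the red tray, leaving the jar where it is; then stand the jar in the middle of the dark square board, inside its white ring; and only then put the three tall things back, each standing squarely on the coaster of its own colour. Knock nothing over, and leave the short black-lidded jar where it is.

Things in the scene. Friction and masses are not known exactly. Their poses are not given: they have to be found in the camera images.
- oil: Green oil bottle, 136 mm tall, body 56 mm across up to 62 mm height, tapering to a plain cork-coloured stopper 30 mm across that fills its top 36 mm (grip it there; shoulders widen 10 mm below that). Origin: centre of its underside, z up; round, so yaw does not matter. Starts standing on its own coaster, 90 mm from the next one; about 0.25 kg.
- vinegar: Yellow conical vinegar bottle, 136 mm tall, 56 mm across at the foot, narrowing to a plain white cap 30 mm across that fills its top 36 mm (grip it there; shoulders widen 10 mm below that). Origin: centre of its underside, z up; round, so yaw does not matter. Starts standing on its own coaster, 90 mm from the next one; about 0.25 kg.
- mill: Blue waisted pepper mill, 136 mm tall, 56 mm across at the foot, with a plain steel knob 30 mm across that fills its top 36 mm (grip it there; shoulders widen 10 mm below that). Origin: centre of its underside, z up; round, so yaw does not matter. Starts standing on its own coaster, 90 mm from the next one; about 0.25 kg.
- spice: The jar to fetch: short white jar with a red lid, 55 mm tall, 50 mm across (lid 52 mm, from 37 mm height up), about 0.18 kg. Starts on the plywood board (8 mm above the worktop) beyond the row of tall things, about 85 mm from the nearest; the black-lidded jar stands about 105 mm beside it, either order. Origin: centre of its underside, z up; round, yaw does not matter.
- mustard: Short white jar with a black lid, same size as the red-lidded one and standing beside it. Leave it where it is. Origin: centre of its underside, z up.
- coaster_green: Green disc coaster, 78 mm across and 4 mm thick, fixed, lying on an 8 mm thick plywood board (its top is 12 mm above the worktop). Origin: centre of its underside, z up. The place of the green oil bottle. The three coasters lie in a row 90 mm apart, in any order.
- coaster_yellow: Yellow disc coaster, 78 mm across and 4 mm thick, fixed, lying on an 8 mm thick plywood board (its top is 12 mm above the worktop). Origin: centre of its underside, z up. The place of the yellow vinegar bottle.
- coaster_blue: Blue disc coaster, 78 mm across and 4 mm thick, fixed, lying on an 8 mm thick plywood board (its top is 12 mm above the worktop). Origin: centre of its underside, z up. The place of the blue pepper mill.
- tray: Red plastic drip tray, fixed, on the left or the right of the worktop: 320 mm long (its x axis) by 150 mm wide (its y axis) outside, walls 5 mm thick and 15 mm high, flat floor 5 mm above the worktop. Origin: centre of its underside, z up. Holds the three tall things in a row along its x axis, e.g. 95 mm apart.
- board: Dark slate square board, 120 by 120 mm, 8 mm thick, fixed, on the other side from the red tray, with a white ring 68 mm across painted round its middle. Origin: centre of its underside, z up (top is 8 mm above the worktop).
Mind the look-alikes: they are no part of the job. There is more than one size of the board; the one meant has the size given above.

How it is judged:
On the way, in this order (a step that is already met when the one before it is completed fails the run):
1. all three tall things stand in the red tray while the red-lidded jar is still in its place (x of oil in the frame of tray between -0.155 and 0.155 m and y of oil in the frame of tray between -0.07 and 0.07 m and z of each of oil, vinegar, mill in the frame of tray below 0.009 m and linear speed of each of oil, vinegar, mill below 0.02 m/s and angular speed of each of oil, vinegar, mill below 0.3 rad/s and angle between each of oil, vinegar, mill's own z axis and vertical below 0.12 rad and x of vinegar in the frame of tray between -0.155 and 0.155 m and y of vinegar in the frame of tray between -0.07 and 0.07 m and x of mill in the frame of tray between -0.155 and 0.155 m and y of mill in the frame of tray between -0.07 and 0.07 m and distance of spice from where it was at the start of the episode below 0.03 m), for 0.2 s.
2. the red-lidded jar stands in the middle of the dark board while the tall things still stand in the tray (horizontal distance between spice and board below 0.015 m and z of spice in the frame of board below 0.012 m and linear speed of each of spice, oil, vinegar, mill below 0.02 m/s and angular speed of each of spice, oil, vinegar, mill below 0.3 rad/s and angle between each of spice, oil, vinegar, mill's own z axis and vertical below 0.12 rad and x of oil in the frame of tray between -0.155 and 0.155 m and y of oil in the frame of tray between -0.07 and 0.07 m and z of each of oil, vinegar, mill in the frame of tray below 0.009 m and x of vinegar in the frame of tray between -0.155 and 0.155 m and y of vinegar in the frame of tray between -0.07 and 0.07 m and x of mill in the frame of tray between -0.155 and 0.155 m and y of mill in the frame of tray between -0.07 and 0.07 m), for 0.2 s.
At the end, for the whole second after the job is handed in: The red-lidded jar stands upright on the dark board within 15 mm of its middle; the green bottle, yellow bottle and blue mill each stand upright on the coaster of their own colour, within 12 mm of its centre; the black-lidded jar is within 30 mm of where it began; all are at rest (horizontal distance between spice and board below 0.015 m and z of spice in the frame of board below 0.012 m and linear speed of each of spice, oil, vinegar, mill below 0.02 m/s and angular speed of each of spice, oil, vinegar, mill below 0.3 rad/s and angle between each of spice, oil, vinegar, mill's own z axis and vertical below 0.12 rad and horizontal distance between oil and coaster_green below 0.012 m and z of oil in the frame of coaster_green below 0.008 m and horizontal distance between vinegar and coaster_yellow below 0.012 m and z of vinegar in the frame of coaster_yellow below 0.008 m and horizontal distance between mill and coaster_blue below 0.012 m and z of mill in the frame of coaster_blue below 0.008 m and distance of mustard from where it was at the start of the episode below 0.03 m); the robot touches nothing.
It fails at once if the black-lidded jar is moved more than 30 mm (distance of mustard from where it was at the start of the episode above 0.03 m).
It fails at once if a bottle, the mill or a jar is knocked over (angle between any of oil, vinegar, mill, spice, mustard's own z axis and vertical above 0.8 rad).
It also fails if it takes over 141 s, if anything falls off the work surface, if the arm or the gripper's body presses on something with over 40 N, if the wrist force passes 120 N, or if a joint passes its speed limit or range.

### The arm

A 6-joint arm with a two-finger parallel gripper is mounted at the origin on the work surface. World frame = base frame: x ahead of the robot, y to its left, z up, the work surface at z = 0. Lengths are in m, angles in rad, forces in N, time in s.
With the tool pointing down it reaches from about 0.35 to 0.775 m from the base axis. Payload 7.3 kg.
Tool frame: the origin (TCP) lies at the centre of the arm's flange, where the gripper is bolted on; the fingertips stand 178 mm ahead of it and the grasp point (between the pads) lies 159 mm ahead of it; z points along the fingers, y is the line along which they close (so a half turn about z gives the same grasp; the last joint's range is limited). The gripper opens to 92 mm and grips with 3 to 60 N. Pads are 19 mm wide; open, the fingers measure 130 mm over their backs; the gripper's body (75 mm by 190 mm) begins 47 mm behind the grasp point.
Start: joints at [1.113, 0.342, 1.524, -0, 1.275, -0.146], TCP at [0.161, 0.5, 0.405] pointing down, gripper open.
Joint ranges: [-2.53, 2.53], [-0.77, 2.02], [0.04, 2.7], [-1, 4.14], [0.28, 2.66], [-3.11, 3.11]. Speed limits (rad/s): [2.57, 2.57, 3.14, 3.14, 3.14, 3.14].

### API

Orientations are given as [roll, pitch, yaw] about the fixed x, y, z axes, in that order (R = Rz(yaw) Ry(pitch) Rx(roll)).
In Python, from cell import telemetry, vision, ticket gives the robot as it stands.
- The arm moves only by the shell command python3 -m crank 'ROWS' [FORCE]. ROWS is JSON, a list of rows, each a list of 5 numbers: the gripper command: -1 is shut, 1 is fully open, values between are in proportion, then the shift along the tool's x, y, z in mm, then the turn about the tool's z in rad. In form: [[fingers, dx, dy, dz, roll], ...]. A call has 1 to 12 rows; each row is the pose to reach, as a shift and turn from the pose commanded when the call began, along the tool's axes at that moment; what a row does not reach only later rows make up. A row lasts 1/12 s, in which the tool goes at most 41.7 mm and 7.16 degrees, less where a joint would pass 70% of its speed; a pose out of reach is approached as far as the arm can. A call with a gripper value outside its range is refused whole. The fingers move at their own pace and stop on an object; FORCE is the grip in N (left out, the last holds). Time passes only in rows, so rows that repeat a pose let the fingers close. It gives the time, the measured TCP pose, the force, the opening and the grip force at its end, in the units of the state.
- telemetry.observe(): the state, without advancing time (a new reading comes with each control period).
- vision.read_camera(name): name is "scene" or "top" or "wrist"; returns (picture, depth): 400x640x3 uint8, red, green, blue; 400x640 float32, m along the optical axis (not along the pixel's ray), 0 where there is no reading.
- vision.get_calibration(name): a dict with "camera_matrix" (3x3 intrinsics, pixels), "rvec" (rotation vector, rad) and "tvec" (3), from world to camera coordinates, as OpenCV has them. Camera axes: x right, y down, z forward; pixel columns grow to the right and rows downward; lengths in m; the calibration is good to about 2 mm. A picture is of the moment at which its call begins: read the wrist's pose just before it. get_calibration takes no time and is no camera call; for the wrist camera it gives the pose at the moment of the call.
- ticket.hand_in(): hands the job in; it is judged then, once.
The state is a dict: "time": time; "qpos": joint angles; "qvel": joint speeds; "joint_efforts": joint torques, N m; "tool_pos": TCP position; "tool_rot": TCP orientation; "contact_force": force on the tool from outside, world axes, zero at the start; "torque": the same for the moment, N m; "opening": finger opening in m; "grip_force": force on a finger pad.
Only numpy, scipy, OpenCV 4.12 (cv2) and the standard library are available. Lean on these libraries where they do the work, as an engineer would, in place of code of your own. Each camera call takes 0.05 s, during which the arm holds its last target. There are 200 camera calls.

## Working session

There is one attempt and no reset: what is moved stays moved. The work goes in short steps, Python scripts to look and compute and a shell command to move; the robot and the scene stay as the last step left them, time stands still between calls to the robot, and variables do not carry over. Pictures are saved under pics/ and viewed, at most 14 in all, crops included, and the job is handed in when it is done.

```bash
ls; mkdir -p pics
python3 - <<'E'
from cell import telemetry, vision
import cv2,numpy as np
print(telemetry.observe())
for n in ("top","scene"):
    p,d=vision.read_camera(n); cv2.imwrite(f"pics/{n}0.png",p[:,:,::-1]); np.savez(f"{n}0.npz",p=p,d=d)
    print(n,vision.get_calibration(n))
E
```

```text
pics
{'time': 0.0, 'qpos': array([ 1.11297917e+00,  3.42706822e-01,  1.52497901e+00, -4.71510619e-05,
        1.27538238e+00, -1.46009984e-01]), 'qvel': array([-0.00071613, -0.00116735,  0.00051687,  0.00027512, -0.00104702,
       -0.00017086]), 'joint_efforts': array([ 1.09279325e-03, -4.31231153e+01, -2.44227058e+01,  7.18763703e-02,
        5.58150513e-02, -2.09240366e-04]), 'tool_pos': array([0.16099277, 0.49957412, 0.40406628]), 'tool_rot': array([-3.14012623e+00, -1.70073335e-04,  2.82979911e+00]), 'contact_force': array([-0.3666882 , -0.22297079,  0.09263834]), 'torque': array([ 0.01908102,  0.01505158, -0.00083384]), 'grip_force': 0.0, 'opening': 0.09178380847452731}
top {'camera_matrix': array([[492.93500906,   0.        , 318.20588928],
       [  0.        , 492.93500906, 196.86897488],
       [  0.        ,   0.        ,   1.        ]]), 'rvec': array([ 2.13353812, -2.16269484,  0.16884243]), 'tvec': array([0.03853474, 0.45823492, 1.27599961])}
scene {'camera_matrix': array([[507.39125564,   0.        , 320.06539293],
       [  0.        , 507.39125564, 196.42370294],
       [  0.        ,   0.        ,   1.        ]]), 'rvec': array([ 2.35720626,  0.72396124, -0.26295477]), 'tvec': array([-0.39570293, -0.17059979,  1.63218995])}
```

View pics/top0.png

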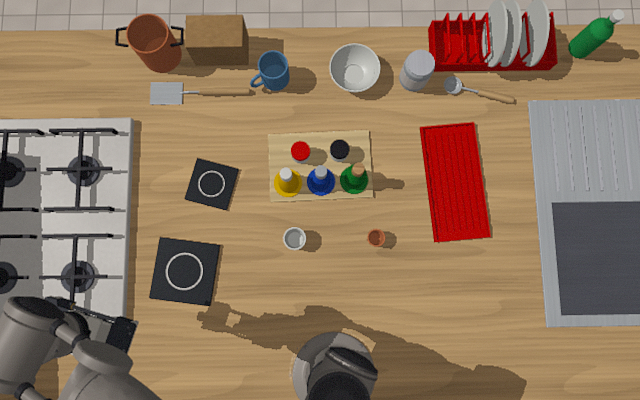

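View pics/scene0.png

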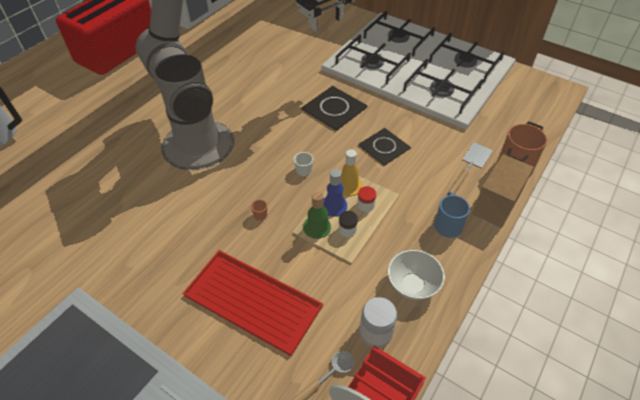

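The top view shows the row left to right as yellow (287,180), blue (320,180) and green (354,178). The red lid is at (300,151) and the black lid at (340,150). The tray is at (456,182); the other red object at (495,40) is a dish rack. There are two dark boards, at (211,184) and (185,271). I expect the smaller one to be the 120 mm board, and I'll measure both.

```bash
cat > h.py <<'E'
import cv2,numpy as np
from cell import telemetry,vision
from scipy.spatial.transform import Rotation as Ro
def RT(c): return cv2.Rodrigues(c["rvec"])[0],c["tvec"],c["camera_matrix"]
def ray(c,uv,z):
    R,t,K=RT(c); uv=np.atleast_2d(uv).astype(float)
    d=(np.linalg.inv(K)@np.c_[uv,np.ones(len(uv))].T).T@R; o=-R.T@t
    return o+d*((z-o[2])/d[:,2])[:,None]
def cloud(c,d):
    R,t,K=RT(c); v,u=np.mgrid[:d.shape[0],:d.shape[1]]
    p=np.stack([(u-K[0,2])/K[0,0]*d,(v-K[1,2])/K[1,1]*d,d],-1)
    return (p-t)@R
def shift(xy,z=None):
    "mm shift in tool axes from current pose to bring TCP above xy (tool pointing down)"
    s=telemetry.observe(); R=Ro.from_euler('xyz',s["tool_rot"]).as_matrix()
    w=np.array([*xy,s["tool_pos"][2] if z is None else z])-s["tool_pos"]
    return (R.T@w*1000).round(1)
E
python3 - <<'E'
from h import *
f=np.load("top0.npz");p,d=f["p"],f["d"];c=vision.get_calibration("top")
P=cloud(c,d); hsv=cv2.cvtColor(p,cv2.COLOR_RGB2HSV)
def blob(mask,box):
    u0,v0,u1,v1=box;m=np.zeros(mask.shape,np.uint8);m[v0:v1,u0:u1]=mask[v0:v1,u0:u1]
    n,l,s,_=cv2.connectedComponentsWithStats(m);k=1+np.argmax(s[1:,4]);return (l==k).astype(np.uint8)
H,S,V=cv2.split(hsv)
def rect(name,mask,box,z):
    b=blob(mask,box);k,_=cv2.findContours(b,0,2);q=ray(c,k[0][:,0],z)[:,:2]
    r=cv2.minAreaRect((q*1000).astype(np.float32));print(name,r, 'zmed',np.median(P[b>0][:,2]))
dark=(V<75)
rect("small",dark|((S<60)&(V>120)),(180,150,245,215),.008)
rect("big",dark|((S<60)&(V>120)),(145,230,225,310),.008)
rect("tray",((H<8)|(H>172))&(S>150),(415,115,495,245),.015)
for n,box in dict(smallring=(195,168,228,200),bigring=(160,248,210,296)).items():
    b=blob((V>110)&(S<90),box);k,_=cv2.findContours(b,0,2);q=ray(c,max(k,key=len)[:,0],.008)[:,:2]
    print(n,cv2.minEnclosingCircle((q*1000).astype(np.float32)))
for n,box,z in [("yellow",(270,155,302,200),.148),("blue",(304,155,337,200),.148),("green",(338,155,372,200),.148),("red",(285,138,316,165),.063),("black",(326,138,354,165),.063)]:
    u0,v0,u1,v1=box;Q=P[v0:v1,u0:u1].reshape(-1,3);m=Q[:,2]>z-.012;Q=Q[m]
    vv,uu=np.mgrid[v0:v1,u0:u1];uv=np.c_[uu.ravel(),vv.ravel()][m]
    r=ray(c,uv,z);print(n,len(Q),'zmax',Q[:,2].max(),(Q.min(0)+Q.max(0))[:2]/2,'ray',r[:,:2].mean(0).round(4),np.ptp(r,0)[:2])
big=cv2.resize(p[145:315,140:250],None,fx=5,fy=3.5*5/3.5)[:,:,::-1];cv2.imwrite("pics/boards.png",cv2.resize(big,None,fx=.7,fy=.7))
E
```

```text
small ((502.3074951171875, 321.1618957519531), (119.6822509765625, 117.81045532226562), 74.1688232421875) zmed 0.0073580064155740876
big ((269.10540771484375, 388.0527038574219), (163.78317260742188, 161.32717895507812), 81.85830688476562) zmed 0.010300383439501631
tray ((501.0889587402344, -338.0547180175781), (319.5640869140625, 154.4852752685547), 4.511100769042969) zmed 0.005247947638818716
smallring ((503.75958251953125, 322.8227844238281), 36.559288024902344)
bigring ((269.4296569824219, 390.13677978515625), 49.51890563964844)
yellow 126 zmax 1.3294332716437374 [0.39099234 0.08527703] ray [0.5014 0.1117] [0.0591013  0.06358489]
blue 121 zmax 1.3294332716437374 [0.39301891 0.02782252] ray [0.5055 0.0258] [0.08215593 0.06715568]
green 133 zmax 1.3294332716437374 [ 0.39628969 -0.01760647] ray [ 0.5094 -0.066 ] [0.0844382  0.05468947]
red 304 zmax 1.3294332716437374 [0.43558938 0.07370067] ray [0.5801 0.078 ] [0.05148961 0.05831816]
black 313 zmax 1.3294332716437374 [ 0.4374175  -0.00697067] ray [ 0.5829 -0.0256] [0.06808176 0.06453614]
```

View pics/boards.png

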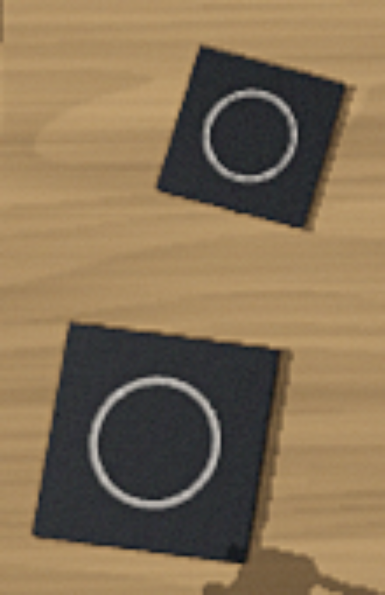

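There are two dark boards. (211,184) measures about 119 mm with a 70 mm ring, and (185,271) about 163 mm with a 99 mm ring. The crop confirms that the upper, smaller one is the board meant. Next I'll refine the bottle and jar centres.

Run:
```python
from h import *
for cam,boxes in (("top",[("yellow",(270,155,302,200),.148),("blue",(304,155,337,200),.148),("green",(338,155,372,200),.148),("red",(285,138,316,165),.063),("black",(326,138,354,165),.063)]),):
    f=np.load(cam+"0.npz");d=f["d"];c=vision.get_calibration(cam);P=cloud(c,d)
    for n,(u0,v0,u1,v1),z in boxes:
        m=np.zeros(d.shape,np.uint8);q=P[v0:v1,u0:u1,2];m[v0:v1,u0:u1]=(abs(q-z)<.007)
        nn,l,s,_=cv2.connectedComponentsWithStats(m);k=1+np.argmax(s[1:,4]);b=l==k
        k_,_=cv2.findContours(b.astype(np.uint8),0,2);uv=k_[0][:,0]
        ce,r=cv2.minEnclosingCircle((ray(c,uv,z)[:,:2]*1000).astype(np.float32))
        print(n,s[k],'z',np.median(P[b][:,2]).round(4),np.round(ce,1),round(r,1))
print(shift((.505,.024)))
```

```text
yellow [280 167  12  12 117] z 0.1473 [502.5 111.6] 14.9
blue [315 165  13  12 112] z 0.1472 [506.8  25.7] 14.9
green [353 162  12  13 117] z 0.1474 [512.  -66.2] 15.2
red [291 140  19  20 293] z 0.0624 [580.7  78.3] 26.2
black [330 139  20  19 299] z 0.0623 [584.  -25.2] 26.0
[-4.733e+02 -3.471e+02  4.000e-01]
```

Run:
```python
from h import *
print(shift((.36,.2),.40))
```

```text
[-281.3 -224.1    4.4]
```

```bash
python3 -m crank '[[0.2,-40,-32,4,-0.06],[0.2,-70,-56,4,-0.16],[0.2,-101,-80,4,-0.26],[0.2,-132,-104,4,-0.38],[0.2,-163,-128,4,-0.38],[0.2,-194,-152,4,-0.38],[0.2,-225,-176,4,-0.38],[0.2,-255,-200,4,-0.38],[0.2,-281,-224,4,-0.38],[0.2,-281,-224,4,-0.38]]' 20
python3 - <<'E'
from h import *
print(shift((.512,-.066),.38)); print(telemetry.observe()["tool_rot"])
E
```

```text
time: 0.93
tool_pos: [0.3623, 0.1961, 0.4006]
tool_rot: [-3.14, 0.001, -3.079]
contact_force: [0.0, 1.1, 0.7]
opening: 0.055
grip_force: 0.0
[-133.1 -270.9   21.2]
[-3.13968087e+00  8.16032651e-04 -3.07912072e+00]
```

```bash
python3 -m crank '[[0.2,-17,-36,5,0],[0.2,-35,-71,10,0],[0.2,-52,-107,15,0],[0.2,-70,-142,20,0],[0.2,-88,-178,20,0],[0.2,-105,-214,20,0],[0.2,-122,-247,20,0],[0.2,-133,-271,20,0],[0.2,-133,-271,20,0],[0.2,-133,-271,20,0]]'
python3 - <<'E'
from h import *
print(shift((.512,-.0662),.289))
c=vision.get_calibration("wrist");p,d=vision.read_camera("wrist");cv2.imwrite("pics/w1.png",p[:,:,::-1])
print(c,np.percentile(d[d>0],[1,50]))
E
```

```text
time: 1.77
tool_pos: [0.5112, -0.0617, 0.3799]
tool_rot: [3.141, -0.001, -3.076]
contact_force: [-0.2, 0.4, 0.5]
opening: 0.0551
grip_force: 0.0
[-0.7 -4.6 90.9]
{'camera_matrix': array([[319.20909184,   0.        , 322.47561131],
       [  0.        , 319.20909184, 200.58456591],
       [  0.        ,   0.        ,   1.        ]]), 'rvec': array([-1.99777135, -2.13559863, -0.31574509]), 'tvec': array([ 0.09428784, -0.5120527 ,  0.22162705])} [0.06140035 0.32571736]
```

View pics/w1.png

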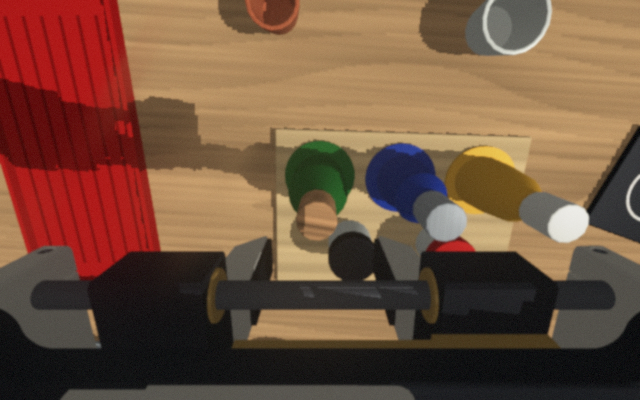

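The wrist view shows the cork near (317,215), the knob at (445,220), the cap at (568,220), and the black lid at (352,255). I'll measure the tall tops from here to check against the top camera.

```bash
cat >> h.py <<'E'
def tops(cam,z,tol=.007,amin=40,rmax=45):
    c=vision.get_calibration(cam);p,d=vision.read_camera(cam);P=cloud(c,d)
    m=((abs(P[...,2]-z)<tol)&(d>.12)).astype(np.uint8);n,l,s,_=cv2.connectedComponentsWithStats(m)
    for i in range(1,n):
        if s[i,4]<amin: continue
        k,_=cv2.findContours((l==i).astype(np.uint8),0,2);ce,r=cv2.minEnclosingCircle((ray(c,k[0][:,0],z)[:,:2]*1000).astype(np.float32))
        if r<rmax: print(cam,'px',s[i,:2]+s[i,2:4]//2,'n',s[i,4],'xy',np.round(ce,1),'r',round(r,1),'rgb',np.median(p[l==i],0))
E
python3 - <<'E'
from h import *
tops("wrist",.148)
print(telemetry.observe()["tool_pos"],shift((.512,-.0662),.289))
E
```

```text
wrist px [315 220] n 1333 xy [509.6 -64.6] r 15.5 rgb [159. 119.  81.]
wrist px [443 221] n 1389 xy [504.2  25.9] r 16.1 rgb [163. 166. 165.]
wrist px [562 222] n 1505 xy [499.5 110.5] r 17.4 rgb [228. 227. 219.]
[ 0.5105019  -0.06014891  0.38028091] [-1.2 -6.2 91.3]
```

```bash
python3 -m crank '[[0.2,0,-5.5,25,0],[0.2,0,-5.5,50,0],[0.2,0,-5.5,75,0],[0.2,0,-5.5,91,0],[0.2,0,-5.5,91,0],[0.2,0,-5.5,91,0],[-1,0,-5.5,91,0],[-1,0,-5.5,91,0],[-1,0,-5.5,91,0],[-1,0,-5.5,91,0],[-1,0,-5.5,91,0],[-1,0,-5.5,91,0]]' 25
python3 - <<'E'
from h import *
print(shift((.596,-.3305),.36),shift((.512,-.066)))
E
```

```text
time: 2.87
tool_pos: [0.5115, -0.0664, 0.2904]
tool_rot: [3.141, 0.001, -3.074]
contact_force: [-0.4, 1.7, 5.7]
opening: 0.0295
grip_force: 25.0
[ -66.5 -269.2  -69.5] [-0.6  0.3  0. ]
```

```bash
python3 -m crank '[[-1,0,0,-25,0],[-1,0,0,-50,0],[-1,-5,-20,-70,0],[-1,-14,-55,-70,0],[-1,-23,-91,-70,0],[-1,-32,-127,-70,0],[-1,-41,-163,-70,0],[-1,-50,-199,-70,0],[-1,-59,-235,-70,0],[-1,-64,-260,-70,0],[-1,-66,-269,-70,0],[-1,-66,-269,-70,0]]'
python3 - <<'E'
from h import *
print(shift((.596,-.3305),.2835))
E
```

```text
time: 3.87
tool_pos: [0.5952, -0.3327, 0.3579]
tool_rot: [3.141, -0.002, -3.076]
contact_force: [-0.2, 0.7, -3.8]
opening: 0.0295
grip_force: 25.0
[-1.1  2.1 74.4]
```

```bash
python3 -m crank '[[-1,0,2,25,0],[-1,0,2,48,0],[-1,0,2,62,0],[-1,0,2,68,0],[-1,0,2,71,0],[-1,0,2,73,0],[-1,0,2,73,0],[-1,0,2,73,0]]'
python3 - <<'E'
from h import *
s=telemetry.observe();print(s["tool_pos"],s["contact_force"])
E
```

```text
time: 4.53
tool_pos: [0.5956, -0.3282, 0.2879]
tool_rot: [-3.14, 0.002, -3.073]
contact_force: [-0.2, -0.0, -2.5]
opening: 0.0297
grip_force: 25.0
[ 0.59560609 -0.32821115  0.28794343] [-0.19830984 -0.01467426 -2.49940341]
```

```bash
python3 -m crank '[[-1,0,0,1,0],[-1,0,0,2,0],[-1,0,0,3,0],[-1,0,0,4,0],[-1,0,0,4,0],[-1,0,0,4,0]]'
```

```text
time: 5.03
tool_pos: [0.5954, -0.3284, 0.2835]
tool_rot: [-3.141, 0.001, -3.073]
contact_force: [-1.6, 1.6, 3.4]
opening: 0.0294
grip_force: 25.0
```

```bash
python3 -m crank '[[0.2,0,0,0,0],[0.2,0,0,0,0],[0.2,0,0,0,0],[0.2,0,0,0,0],[0.2,0,0,-25,0],[0.2,0,0,-60,0],[0.2,0,0,-85,0],[0.2,0,0,-85,0],[0.2,0,0,-85,0]]'
python3 - <<'E'
from h import *
print(shift((.5055,.0262),.37)); tops("top",.141)
E
```

```text
time: 5.78
tool_pos: [0.5955, -0.3285, 0.3696]
tool_rot: [-3.139, 0.003, -3.073]
contact_force: [0.5, -0.8, -0.4]
opening: 0.0552
grip_force: 0.0
[ 65.6 360.   -1.5]
top px [606  25] n 116 xy [ 881.6 -712.8] r 22.6 rgb [ 30. 127.  62.]
top px [321 171] n 62 xy [507.2  25.5] r 15.5 rgb [165.  167.5 170. ]
top px [286 173] n 81 xy [503.  111.6] r 16.0 rgb [203. 202. 197.]
```

```bash
python3 -m crank '[[0.2,7,35,0,0],[0.2,14,73,0,0],[0.2,21,111,0,0],[0.2,28,149,0,0],[0.2,35,187,0,0],[0.2,42,225,0,0],[0.2,49,263,0,0],[0.2,56,300,0,0],[0.2,61,332,0,0],[0.2,65,352,0,0],[0.2,66,360,0,0],[0.2,66,360,0,0]]'; python3 -m crank '[[0.2,0,0,0,0],[0.2,0,0,0,0]]'
python3 - <<'E'
from h import *
s=telemetry.observe();print(s["tool_pos"],shift((.5055,.026),.290)); tops("top",.141);tops("wrist",.148);c=vision.get_calibration("wrist")
E
```

```text
time: 6.83
tool_pos: [0.5044, 0.0277, 0.3667]
tool_rot: [3.141, -0.002, -3.071]
contact_force: [0.5, -0.5, 0.4]
opening: 0.055
grip_force: 0.0
time: 7.0
tool_pos: [0.5053, 0.0252, 0.3672]
tool_rot: [-3.141, -0.001, -3.074]
contact_force: [-0.2, -0.1, -0.3]
opening: 0.0554
grip_force: 0.0
[0.50534662 0.0251899  0.36720222] [-0.3  0.8 77.2]
top px [606  26] n 119 xy [ 881.5 -713.6] r 21.5 rgb [ 31. 129.  64.]
top px [462 135] n 113 xy [ 595.9 -326.6] r 15.9 rgb [179. 140.  97.]
wrist px [324 227] n 1493 xy [504.3  27. ] r 15.7 rgb [142. 144. 143.]
wrist px [451 228] n 1554 xy [499.  112.4] r 16.5 rgb [206. 204. 194.]
```

```bash
python3 -m crank '[[0.2,0,1,25,0],[0.2,0,1,50,0],[0.2,0,1,70,0],[0.2,0,1,77,0],[0.2,0,1,77,0],[0.2,0,1,77,0],[-1,0,1,77,0],[-1,0,1,77,0],[-1,0,1,77,0],[-1,0,1,77,0],[-1,0,1,77,0],[-1,0,1,77,0]]' 25
python3 - <<'E'
from h import *
print(shift((.501,-.337),.36),shift((.512,-.066)))
E
```

```text
time: 8.1
tool_pos: [0.5051, 0.0272, 0.2913]
tool_rot: [-3.141, 0.001, -3.073]
contact_force: [-0.0, -1.4, 2.9]
opening: 0.0297
grip_force: 25.0
[  28.9 -363.1  -68.6] [ -0.5 -93.5   0. ]
```

```bash
python3 -m crank '[[-1,0,0,-30,0],[-1,2,-15,-65,0],[-1,4,-45,-70,0],[-1,7,-83,-70,0],[-1,10,-121,-70,0],[-1,13,-159,-70,0],[-1,16,-197,-70,0],[-1,19,-235,-70,0],[-1,22,-273,-70,0],[-1,25,-311,-70,0],[-1,27,-340,-70,0],[-1,28,-355,-70,0]]';python3 -m crank '[[-1,1,-6,0,0],[-1,1,-6,0,0],[-1,1,-6,0,0]]'
python3 - <<'E'
from h import *
print(shift((.501,-.337),.2843))
E
```

```text
time: 9.1
tool_pos: [0.5004, -0.3323, 0.3597]
tool_rot: [-3.141, -0.001, -3.076]
contact_force: [-0.5, -0.5, -2.3]
opening: 0.0294
grip_force: 25.0
time: 9.35
tool_pos: [0.5005, -0.334, 0.3601]
tool_rot: [3.14, -0.001, -3.073]
contact_force: [-0.2, 0.8, -3.2]
opening: 0.0295
grip_force: 25.0
[-0.4 -3.1 75.8]
```

```bash
python3 -m crank '[[-1,0,0,25,0],[-1,0,0,48,0],[-1,0,0,62,0],[-1,0,0,68,0],[-1,0,0,71,0],[-1,0,0,73,0],[-1,0,0,74,0],[-1,0,0,75,0],[-1,0,0,75,0],[-1,0,0,75,0]]'
```

```text
time: 10.18
tool_pos: [0.5007, -0.3349, 0.2863]
tool_rot: [-3.141, 0.001, -3.073]
contact_force: [0.1, -0.5, -2.5]
opening: 0.0293
grip_force: 25.0
```

```bash
python3 -m crank '[[-1,0,0,1,0],[-1,0,0,2,0],[-1,0,0,2.5,0],[-1,0,0,2.5,0],[-1,0,0,2.5,0]]'; python3 -m crank '[[-1,0,0,0,0]]'
```

```text
time: 10.6
tool_pos: [0.5007, -0.335, 0.2842]
tool_rot: [-3.141, 0.001, -3.074]
contact_force: [-0.9, 0.5, 5.8]
opening: 0.0295
grip_force: 25.0
time: 10.68
tool_pos: [0.5007, -0.335, 0.2842]
tool_rot: [-3.14, 0.001, -3.074]
contact_force: [-0.3, 0.1, 5.5]
opening: 0.0294
grip_force: 25.0
```

```bash
python3 -m crank '[[0.2,0,0,0,0],[0.2,0,0,0,0],[0.2,0,0,0,0],[0.2,0,0,0,0],[0.2,0,0,-25,0],[0.2,0,0,-60,0],[0.2,0,0,-83,0],[0.2,0,0,-83,0],[0.2,0,0,-83,0]]'
python3 - <<'E'
from h import *
print(shift((.501,.1115),.37))
E
```

```text
time: 11.43
tool_pos: [0.5007, -0.3349, 0.3675]
tool_rot: [-3.14, 0.002, -3.073]
contact_force: [0.2, 0.9, -0.9]
opening: 0.0551
grip_force: 0.0
[-30.8 445.3  -3.4]
```

```bash
python3 -m crank '[[0.2,-2,37,0,0],[0.2,-5,76,0,0],[0.2,-8,116,0,0],[0.2,-11,156,0,0],[0.2,-14,196,0,0],[0.2,-17,236,0,0],[0.2,-20,276,0,0],[0.2,-23,316,0,0],[0.2,-26,356,0,0],[0.2,-29,396,0,0],[0.2,-30,430,0,0],[0.2,-31,445,0,0]]'; python3 -m crank '[[0.2,0,0,0,0],[0.2,0,0,0,0],[0.2,0,0,0,0]]'
python3 - <<'E'
from h import *
s=telemetry.observe();print(s["tool_pos"],shift((.501,.1115),.290)); tops("top",.141);tops("wrist",.148)
E
```

```text
time: 12.43
tool_pos: [0.5001, 0.1149, 0.3646]
tool_rot: [3.14, -0.003, -3.07]
contact_force: [-0.1, -0.4, 0.2]
opening: 0.0549
grip_force: 0.0
time: 12.68
tool_pos: [0.5011, 0.1105, 0.3653]
tool_rot: [-3.141, -0.002, -3.074]
contact_force: [0.5, 0.3, -0.9]
opening: 0.055
grip_force: 0.0
[0.50107383 0.11050087 0.36528168] [-0.1  1.  75.3]
top px [606  26] n 121 xy [ 881.4 -713.7] r 21.7 rgb [ 32. 128.  64.]
top px [462 135] n 115 xy [ 595.9 -326.6] r 15.9 rgb [180. 142.  98.]
top px [467 171] n 121 xy [ 502.9 -334.4] r 15.6 rgb [167. 170. 172.]
wrist px [326 227] n 1514 xy [499.5 113.4] r 15.6 rgb [206.  202.  188.5]
```

```bash
python3 -m crank '[[0.2,0,2,25,0],[0.2,0,2,50,0],[0.2,0,2,69,0],[0.2,0,2,75,0],[0.2,0,2,75,0],[0.2,0,2,75,0],[-1,0,2,75,0],[-1,0,2,75,0],[-1,0,2,75,0],[-1,0,2,75,0],[-1,0,2,75,0],[-1,0,2,75,0]]' 25
python3 - <<'E'
from h import *
print(shift((.406,-.3445),.36))
E
```

```text
time: 13.78
tool_pos: [0.5012, 0.1132, 0.2918]
tool_rot: [-3.141, 0.001, -3.073]
contact_force: [-0.2, -2.1, 4.3]
opening: 0.0297
grip_force: 25.0
[ 126.2 -450.1  -68.3]
```

```bash
python3 -m crank '[[-1,0,0,-30,0],[-1,4,-15,-65,0],[-1,13,-47,-70,0],[-1,23,-83,-70,0],[-1,33,-119,-70,0],[-1,43,-155,-70,0],[-1,53,-191,-70,0],[-1,63,-227,-70,0],[-1,73,-263,-70,0],[-1,83,-299,-70,0],[-1,93,-335,-70,0],[-1,103,-371,-70,0]]';python3 -m crank '[[-1,10,-35,0,0],[-1,18,-62,0,0],[-1,22,-75,0,0],[-1,23,-79,0,0],[-1,23,-79,0,0],[-1,23,-79,0,0]]'
python3 - <<'E'
from h import *
print(shift((.406,-.3445),.2845))
E
```

```text
time: 14.78
tool_pos: [0.4227, -0.2655, 0.3609]
tool_rot: [3.141, -0.0, -3.073]
contact_force: [0.8, 0.3, -1.4]
opening: 0.0296
grip_force: 25.0
time: 15.28
tool_pos: [0.4063, -0.3431, 0.3609]
tool_rot: [3.14, -0.0, -3.073]
contact_force: [-0.5, 0.6, -1.5]
opening: 0.0294
grip_force: 25.0
[ 0.3 -1.5 76.4]
```

```bash
python3 -m crank '[[-1,0,0,25,0],[-1,0,0,48,0],[-1,0,0,62,0],[-1,0,0,69,0],[-1,0,0,72,0],[-1,0,0,74,0],[-1,0,0,75.5,0],[-1,0,0,76.5,0],[-1,0,0,76.5,0],[-1,0,0,76.5,0]]'
```

```text
time: 16.12
tool_pos: [0.4061, -0.3444, 0.2852]
tool_rot: [-3.141, 0.001, -3.073]
contact_force: [0.4, -0.8, -1.8]
opening: 0.0293
grip_force: 25.0
```

```bash
python3 -m crank '[[-1,0,0,0.7,0],[-1,0,0,1.5,0],[-1,0,0,1.5,0],[-1,0,0,1.5,0]]'
```

```text
time: 16.45
tool_pos: [0.4061, -0.3446, 0.2847]
tool_rot: [-3.14, 0.001, -3.074]
contact_force: [-2.1, 2.1, 7.7]
opening: 0.0291
grip_force: 25.0
```

```bash
python3 -m crank '[[0.2,0,0,0,0],[0.2,0,0,0,0],[0.2,0,0,0,0],[0.2,0,0,0,0],[0.2,0,0,-25,0],[0.2,0,0,-60,0],[0.2,0,0,-83,0],[0.2,0,0,-83,0],[0.2,0,0,-83,0]]'
python3 - <<'E'
from h import *
print(shift((.579,.078),.37))
p,d=vision.read_camera("top"); cv2.imwrite("pics/t2.png",p[90:260,130:500,::-1])
c=vision.get_calibration("top");H,S,V=cv2.split(cv2.cvtColor(p,cv2.COLOR_RGB2HSV))
for n,lo,hi in (("g",45,80),("y",22,32),("b",100,130)):
    m=((H>=lo)&(H<=hi)&(S>110)).astype(np.uint8);m[:150]=0;m[215:]=0;m[:,:260]=0;m[:,385:]=0
    nn,l,s,_=cv2.connectedComponentsWithStats(m);i=1+np.argmax(s[1:,4])
    k,_=cv2.findContours((l==i).astype(np.uint8),0,2);e=cv2.minEnclosingCircle((ray(c,k[0][:,0],.012)[:,:2]*1000).astype(np.float32));print(n,s[i],e)
E
```

```text
time: 17.2
tool_pos: [0.4061, -0.3444, 0.3673]
tool_rot: [-3.139, 0.002, -3.073]
contact_force: [0.4, 0.2, -0.5]
opening: 0.0549
grip_force: 0.0
[-201.3  409.6   -3.3]
g [340 166  28  28 615] ((507.9927673339844, -64.90679931640625), 38.3099250793457)
y [274 169  29  28 633] ((502.75439453125, 114.60992431640625), 39.27357482910156)
b [307 168  28  28 606] ((505.0237731933594, 24.931804656982422), 38.18255615234375)
```

View pics/t2.png

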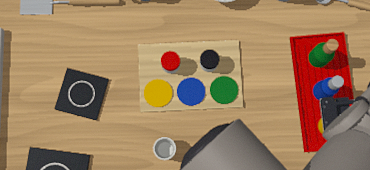

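The crop shows the green and blue things standing upright in the tray, with yellow partly hidden under the arm. The coasters are clear at (158,93), (191,92) and (224,90). Now the red-lidded jar.

```bash
python3 -m crank '[[0.2,-17,34,0,0],[0.2,-34,69,0,0],[0.4,-51,104,0,0],[0.63,-68,139,0,0],[0.63,-85,174,0,0],[0.63,-102,209,0,0],[0.63,-119,243,0,0],[0.63,-136,277,0,0],[0.63,-153,311,0,0],[0.63,-170,346,0,0],[0.63,-187,381,0,0],[0.63,-199,404,0,0]]'; python3 -m crank '[[0.63,-2,5,40,0],[0.63,-2,5,60,0],[0.63,-2,5,60,0],[0.63,-2,5,60,0]]'
python3 - <<'E'
from h import *
tops("wrist",.063); tops("top",.141); tops("top",.063);print(shift((.579,.078),.212))
E
```

```text
time: 18.25
tool_pos: [0.5773, 0.0756, 0.3642]
tool_rot: [3.14, -0.003, -3.072]
contact_force: [0.2, -0.7, 0.2]
opening: 0.0749
grip_force: 0.0
time: 18.58
tool_pos: [0.5782, 0.0775, 0.3042]
tool_rot: [3.141, -0.005, -3.073]
contact_force: [0.9, 0.2, 0.2]
opening: 0.0748
grip_force: 0.0
wrist px [184 213] n 3808 xy [581.4 -22.6] r 27.2 rgb [35. 31. 24.]
wrist px [324 218] n 3644 xy [578.2  79.8] r 26.4 rgb [166.  37.  31.]
top px [605  26] n 115 xy [ 881.4 -713.7] r 21.7 rgb [ 31. 128.  63.]
top px [462 135] n 116 xy [ 595.7 -327. ] r 15.8 rgb [178. 139.  96.]
top px [467 171] n 117 xy [ 502.5 -334.9] r 15.7 rgb [165. 169. 171.]
top px [474 209] n 119 xy [ 408.4 -343.7] r 15.3 rgb [206. 205. 200.]
top px [587  41] n 88 xy [ 880.3 -713.3] r 30.9 rgb [ 25.5 106.5  52.5]
top px [273  60] n 61 xy [822.7 149.8] r 32.9 rgb [45. 67. 87.]
top px [416  77] n 58 xy [ 786.7 -235.1] r 37.9 rgb [141.  134.  128.5]
top px [450 143] n 52 xy [ 594.  -323.5] r 27.4 rgb [16.  81.5 29.5]
top px [340 148] n 226 xy [583.7 -25.3] r 26.0 rgb [26.5 26.  29. ]
top px [ 16 208] n 113 xy [435.5 811.8] r 41.8 rgb [26. 25. 27.]
top px [460 213] n 47 xy [ 407.2 -341.2] r 23.8 rgb [123.  92.   0.]
top px [ 15 236] n 107 xy [367.2 809.2] r 38.3 rgb [30. 27. 30.]
top px [ 14 277] n 73 xy [259.8 804.7] r 34.2 rgb [21. 22. 25.]
top px [ 12 320] n 85 xy [158.  800.7] r 29.8 rgb [22. 21. 23.]
[ 0.2  1.1 95.6]
```

```bash
python3 -m crank '[[0.63,0,1.5,25,0],[0.63,0,1.5,50,0],[0.63,0,1.5,75,0],[0.63,0,1.5,90,0],[0.63,0,1.5,93,0],[0.63,0,1.5,93,0],[-1,0,1.5,93,0],[-1,0,1.5,93,0],[-1,0,1.5,93,0],[-1,0,1.5,93,0],[-1,0,1.5,93,0],[-1,0,1.5,93,0]]' 25
python3 - <<'E'
from h import *
print(shift((.5035,.3225),.252))
E
```

```text
time: 19.73
tool_pos: [0.5789, 0.0789, 0.2143]
tool_rot: [-3.141, 0.002, -3.073]
contact_force: [-1.3, -0.8, 6.5]
opening: 0.0516
grip_force: 25.0
[ 58.5 248.2 -37.8]
```

```bash
python3 -m crank '[[-1,0,0,-35,0],[-1,6,25,-45,0],[-1,14,60,-45,0],[-1,23,96,-45,0],[-1,32,134,-45,0],[-1,41,172,-45,0],[-1,49,208,-45,0],[-1,55,235,-45,0],[-1,58,246,-45,0],[-1,58,248,-45,0],[-1,58,248,-45,0]]';  python3 - <<'E'
from h import *
print(shift((.5035,.3225),.216)); c=vision.get_calibration("wrist");p,d=vision.read_camera("wrist");cv2.imwrite("pics/w3.png",p[:,:,::-1])
E
```

```text
time: 20.65
tool_pos: [0.5036, 0.3225, 0.2578]
tool_rot: [-3.141, -0.001, -3.072]
contact_force: [0.6, -1.2, -3.1]
opening: 0.0513
grip_force: 25.0
[ 0.1  0.  41.8]
```

View pics/w3.png

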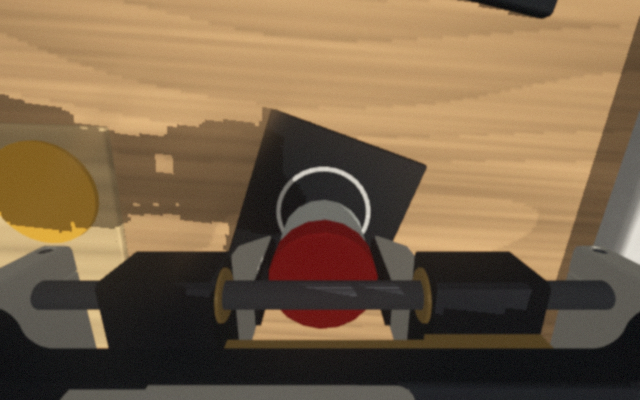

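The jar is held upright with its lid at (323,275), and laterally in line with the ring at (323,212). I'll lower it.

```bash
python3 -m crank '[[-1,0,0,15,0],[-1,0,0,28,0],[-1,0,0,36,0],[-1,0,0,39,0],[-1,0,0,41,0],[-1,0,0,42.5,0],[-1,0,0,43.5,0],[-1,0,0,43.5,0],[-1,0,0,43.5,0]]'
```

```text
time: 21.45
tool_pos: [0.5039, 0.3225, 0.2152]
tool_rot: [3.141, 0.001, -3.073]
contact_force: [0.3, -0.1, -2.7]
opening: 0.0514
grip_force: 25.0
```

```bash
python3 -m crank '[[-1,0,0,0.7,0],[-1,0,0,1.4,0],[-1,0,0,1.6,0],[-1,0,0,1.6,0]]'
```

```text
time: 21.78
tool_pos: [0.5038, 0.3225, 0.2143]
tool_rot: [3.141, 0.001, -3.073]
contact_force: [-1.7, -1.2, 5.1]
opening: 0.0513
grip_force: 25.0
```

```bash
python3 -m crank '[[0.63,0,0,0,0],[0.63,0,0,0,0],[0.63,0,0,0,0],[0.63,0,0,0,0],[0.63,0,0,-30,0],[0.63,0,0,-70,0],[0.63,0,0,-110,0],[0.63,0,0,-150,0],[0.63,0,0,-155,0],[0.63,0,0,-155,0]]';  python3 - <<'E'
from h import *
tops("wrist",.063); print(shift((.4065,-.3445),.37))
c=vision.get_calibration("wrist");p,d=vision.read_camera("wrist");cv2.imwrite("pics/w4.png",p[:,:,::-1])
m=cv2.inRange(p,(0,0,0),(70,75,80));
E
```

```text
time: 22.62
tool_pos: [0.5042, 0.3226, 0.3716]
tool_rot: [3.139, 0.007, -3.073]
contact_force: [0.3, 0.5, -0.6]
opening: 0.0744
grip_force: 0.0
wrist px [634  48] n 107 xy [364.8 574.2] r 5.9 rgb [27. 28. 29.]
wrist px [621 134] n 371 xy [434.7 586.8] r 17.0 rgb [50. 49. 51.]
wrist px [322 189] n 2307 xy [503.4 323.6] r 26.3 rgb [161.  30.  27.]
wrist px [604 241] n 685 xy [539.3 605.7] r 36.4 rgb [38. 37. 38.]
[ 142.5 -658.7   -2. ]
```

View pics/w4.png

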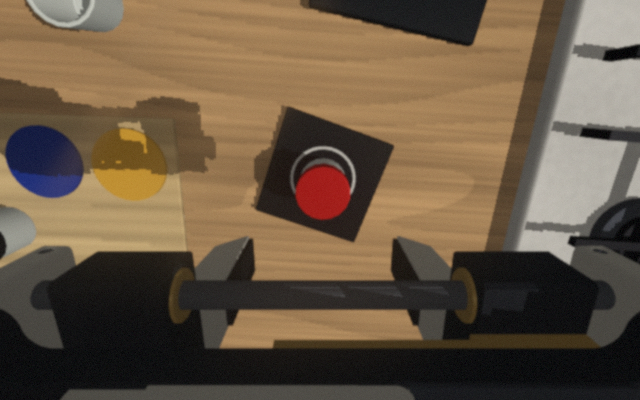

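The jar stands inside the ring: lid at (323,190), measured at (503.4, 323.6) against the ring's (503.5, 322.5). Next I return the yellow bottle, then blue, then green.

```bash
python3 -m crank '[[0.63,8,-36,0,0],[0.4,16,-74,0,0],[0.2,24,-112,0,0],[0.2,32,-150,0,0],[0.2,40,-188,0,0],[0.2,48,-226,0,0],[0.2,57,-264,0,0],[0.2,65,-302,0,0],[0.2,73,-340,0,0],[0.2,81,-378,0,0],[0.2,90,-416,0,0],[0.2,98,-454,0,0]]'; python3 -m crank '[[0.2,8,-38,0,0],[0.2,16,-76,0,0],[0.2,25,-114,0,0],[0.2,33,-152,0,0],[0.2,40,-185,0,0],[0.2,43,-198,0,0],[0.2,44,-203,0,0],[0.2,44,-204,0,0],[0.2,44,-204,0,0]]'
python3 - <<'E'
from h import *
tops("wrist",.141); print(shift((.4063,-.3445),.2847))
E
```

```text
time: 23.72
tool_pos: [0.4358, -0.1388, 0.3661]
tool_rot: [3.139, -0.004, -3.073]
contact_force: [1.4, -0.6, -0.1]
opening: 0.0554
grip_force: 0.0
time: 24.47
tool_pos: [0.4071, -0.3427, 0.367]
tool_rot: [3.139, -0.001, -3.073]
contact_force: [-0.1, 0.4, 0.6]
opening: 0.055
grip_force: 0.0
wrist px [319 221] n 1410 xy [ 404.4 -344. ] r 15.4 rgb [212. 208. 199.]
wrist px [323 328] n 742 xy [ 496.2 -334.8] r 15.5 rgb [146.  149.  148.5]
[ 1.  -2.2 82.7]
```

```bash
python3 -m crank '[[0.2,1,-2,25,0],[0.2,1,-2,50,0],[0.2,1,-2,74,0],[0.2,1,-2,82,0],[0.2,1,-2,82,0],[0.2,1,-2,82,0],[-1,1,-2,82,0],[-1,1,-2,82,0],[-1,1,-2,82,0],[-1,1,-2,82,0],[-1,1,-2,82,0],[-1,1,-2,82,0]]' 25
python3 - <<'E'
from h import *
print(shift((.5015,.1142),.36))
E
```

```text
time: 25.52
tool_pos: [0.4062, -0.3458, 0.2867]
tool_rot: [-3.141, 0.001, -3.074]
contact_force: [0.1, 2.5, 5.7]
opening: 0.0299
grip_force: 25.0
[-126.4  452.4  -73.3]
```

```bash
python3 -m crank '[[-1,0,0,-30,0],[-1,-3,13,-65,0],[-1,-12,45,-74,0],[-1,-22,81,-74,0],[-1,-32,117,-74,0],[-1,-42,153,-74,0],[-1,-52,189,-74,0],[-1,-62,225,-74,0],[-1,-73,261,-74,0],[-1,-83,297,-74,0],[-1,-93,333,-74,0],[-1,-103,369,-74,0]]';python3 -m crank '[[-1,-10,36,0,0],[-1,-18,65,0,0],[-1,-22,78,0,0],[-1,-23,83,0,0],[-1,-23,83,0,0],[-1,-23,83,0,0]]'
python3 - <<'E'
from h import *
print(shift((.5015,.1142),.295))
c=vision.get_calibration("wrist");p,d=vision.read_camera("wrist");cv2.imwrite("pics/w5.png",p[:,:,::-1])
H,S,V=cv2.split(cv2.cvtColor(p,cv2.COLOR_RGB2HSV))
for n,lo,hi in (("g",45,80),("y",20,32),("b",105,130)):
    m=((H>=lo)&(H<=hi)&(S>150)).astype(np.uint8);nn,l,s,_=cv2.connectedComponentsWithStats(m);i=1+np.argmax(s[1:,4])
    k,_=cv2.findContours((l==i).astype(np.uint8),0,2);e=cv2.minEnclosingCircle((ray(c,k[0][:,0],.012)[:,:2]*1000).astype(np.float32));print(n,s[i],e)
E
```

```text
time: 26.52
tool_pos: [0.4836, 0.0311, 0.3599]
tool_rot: [-3.142, -0.0, -3.074]
contact_force: [0.8, -0.4, -2.9]
opening: 0.0294
grip_force: 25.0
time: 27.02
tool_pos: [0.5008, 0.1131, 0.3598]
tool_rot: [-3.141, -0.001, -3.073]
contact_force: [-0.0, -0.4, -2.4]
opening: 0.0294
grip_force: 25.0
[-0.8  1.1 64.8]
g [136 151   4   2   4] ((480.30487060546875, -77.83497619628906), 1.5416418313980103)
y [ 292  147   69   52 1534] ((500.2698059082031, 116.61116790771484), 38.251163482666016)
b [222 191  48  24 763] ((527.5745239257812, 32.66582489013672), 26.30353355407715)
```

View pics/w5.png

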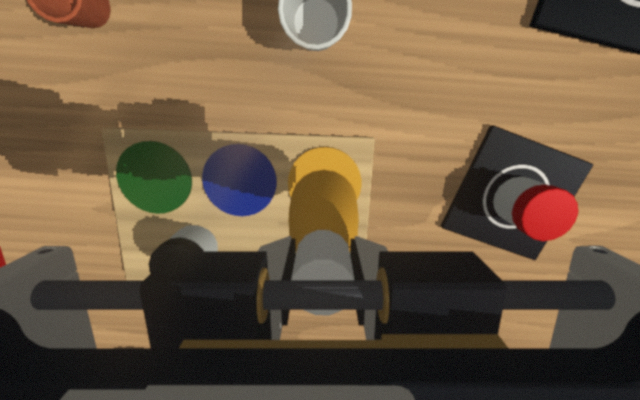

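The yellow bottle hangs over the yellow coaster (325,180), with the blue and green coasters free at (240,180) and (153,177). I'll lower it.

```bash
python3 -m crank '[[-1,0,2,20,0],[-1,0,2,40,0],[-1,0,2,54,0],[-1,0,2,60,0],[-1,0,2,63,0],[-1,0,2,64,0],[-1,0,2,65,0],[-1,0,2,66,0],[-1,0,2,66,0],[-1,0,2,66,0]]'
```

```text
time: 27.9
tool_pos: [0.501, 0.1157, 0.2946]
tool_rot: [3.142, 0.001, -3.073]
contact_force: [0.1, -0.3, -2.8]
opening: 0.0295
grip_force: 25.0
```

```bash
python3 -m crank '[[-1,0,-0.5,0.7,0],[-1,0,-0.5,1.4,0],[-1,0,-0.5,1.8,0],[-1,0,-0.5,1.8,0]]'
```

```text
time: 28.23
tool_pos: [0.5011, 0.1154, 0.2937]
tool_rot: [3.141, 0.002, -3.073]
contact_force: [-2.1, 0.3, 7.4]
opening: 0.0291
grip_force: 25.0
```

Contact. Release it, lift, and go to the blue mill.

```bash
python3 -m crank '[[0.2,0,0,0,0],[0.2,0,0,0,0],[0.2,0,0,0,0],[0.2,0,0,0,0],[0.2,0,0,-25,0],[0.2,0,0,-60,0],[0.2,0,0,-75,0],[0.2,0,0,-75,0],[0.2,0,0,-75,0]]'
python3 - <<'E'
from h import *
tops("wrist",.148);print(shift((.501,-.335),.37))
E
```

```text
time: 28.98
tool_pos: [0.5009, 0.1152, 0.3677]
tool_rot: [3.142, 0.002, -3.073]
contact_force: [-0.4, -0.7, -1.2]
opening: 0.0549
grip_force: 0.0
wrist px [324 225] n 1491 xy [499.1 117.3] r 15.8 rgb [207. 205. 193.]
[  30.3 -449.2   -3.3]
```

```bash
python3 -m crank '[[0.2,2,-37,0,0],[0.2,5,-76,0,0],[0.2,8,-116,0,0],[0.2,11,-156,0,0],[0.2,14,-196,0,0],[0.2,17,-236,0,0],[0.2,19,-276,0,0],[0.2,22,-316,0,0],[0.2,25,-356,0,0],[0.2,28,-396,0,0],[0.2,30,-432,0,0],[0.2,30,-448,0,0]]'; python3 -m crank '[[0.2,0,-1,0,0],[0.2,0,-1,0,0],[0.2,0,-1,0,0]]'
python3 - <<'E'
from h import *
tops("wrist",.141); print(shift((.501,-.335),.285)); tops("top",.148)
E
```

```text
time: 30.03
tool_pos: [0.5005, -0.338, 0.3649]
tool_rot: [3.141, -0.002, -3.077]
contact_force: [0.1, 0.1, -0.5]
opening: 0.0552
grip_force: 0.0
time: 30.28
tool_pos: [0.5015, -0.3338, 0.3659]
tool_rot: [3.139, -0.002, -3.073]
contact_force: [-0.1, 0.4, 0.1]
opening: 0.055
grip_force: 0.0
wrist px [319 223] n 1420 xy [ 499.9 -334.5] r 15.5 rgb [157. 157. 158.]
wrist px [321 328] n 735 xy [ 589.4 -327.4] r 15.3 rgb [173. 128.  87.]
[ 0.7 -1.7 81.4]
top px [607  24] n 76 xy [ 881.1 -716.1] r 19.2 rgb [ 26.  113.5  54.5]
top px [463 134] n 49 xy [ 595. -326.] r 14.0 rgb [178. 140.  97.]
top px [285 173] n 118 xy [501.8 115.2] r 15.1 rgb [204. 203. 199.]
top px [351 368] n 64 xy [ 42.  -35.3] r 40.8 rgb [42.5 42.  41. ]
```

```bash
python3 -m crank '[[0.2,1,-1,25,0],[0.2,1,-1,50,0],[0.2,1,-1,72,0],[0.2,1,-1,80,0],[0.2,1,-1,80,0],[0.2,1,-1,80,0],[-1,1,-1,80,0],[-1,1,-1,80,0],[-1,1,-1,80,0],[-1,1,-1,80,0],[-1,1,-1,80,0],[-1,1,-1,80,0]]' 25
python3 - <<'E'
from h import *
print(shift((.505,.0258),.36))
E
```

```text
time: 31.38
tool_pos: [0.5007, -0.3359, 0.288]
tool_rot: [-3.141, 0.001, -3.073]
contact_force: [-1.0, 0.5, 3.9]
opening: 0.0296
grip_force: 25.0
[-28.9 360.5 -72.1]
```

```bash
python3 -m crank '[[-1,0,0,-30,0],[-1,-1,13,-65,0],[-1,-4,45,-72,0],[-1,-7,83,-72,0],[-1,-10,121,-72,0],[-1,-13,159,-72,0],[-1,-16,197,-72,0],[-1,-19,235,-72,0],[-1,-22,273,-72,0],[-1,-25,311,-72,0],[-1,-28,343,-72,0],[-1,-29,357,-72,0]]';python3 -m crank '[[-1,0,3,0,0],[-1,0,3,0,0],[-1,0,3,0,0]]'
python3 - <<'E'
from h import *
print(shift((.505,.0256),.297))
E
```

```text
time: 32.38
tool_pos: [0.5046, 0.0258, 0.359]
tool_rot: [3.14, -0.001, -3.071]
contact_force: [0.5, 0.3, -2.4]
opening: 0.0295
grip_force: 25.0
time: 32.63
tool_pos: [0.505, 0.0248, 0.359]
tool_rot: [-3.141, -0.001, -3.073]
contact_force: [-0.4, 0.3, -2.3]
opening: 0.0294
grip_force: 25.0
[-0.1  0.9 62. ]
```

```bash
python3 -m crank '[[-1,0,0.5,20,0],[-1,0,0.5,40,0],[-1,0,0.5,52,0],[-1,0,0.5,58,0],[-1,0,0.5,61,0],[-1,0,0.5,62,0],[-1,0,0.5,63,0],[-1,0,0.5,63,0],[-1,0,0.5,63,0]]'; python3 -m crank '[[-1,0,0,0.6,0],[-1,0,0,1.2,0],[-1,0,0,1.2,0],[-1,0,0,1.2,0]]'
```

```text
time: 33.38
tool_pos: [0.5052, 0.0257, 0.2969]
tool_rot: [-3.141, 0.001, -3.073]
contact_force: [-0.3, -0.7, -2.4]
opening: 0.0296
grip_force: 25.0
time: 33.72
tool_pos: [0.505, 0.0259, 0.2952]
tool_rot: [3.142, 0.0, -3.073]
contact_force: [0.7, -0.6, -3.3]
opening: 0.0291
grip_force: 25.0
```

```bash
python3 -m crank '[[-1,0,0,0.6,0],[-1,0,0,1.2,0],[-1,0,0,1.2,0],[-1,0,0,1.2,0]]'
```

```text
time: 34.05
tool_pos: [0.5051, 0.0259, 0.295]
tool_rot: [-3.142, 0.002, -3.073]
contact_force: [-2.2, -0.1, 6.0]
opening: 0.0294
grip_force: 25.0
```

```bash
python3 -m crank '[[0.2,0,0,0,0],[0.2,0,0,0,0],[0.2,0,0,0,0],[0.2,0,0,0,0],[0.2,0,0,-25,0],[0.2,0,0,-60,0],[0.2,0,0,-75,0],[0.2,0,0,-75,0],[0.2,0,0,-75,0]]'
python3 - <<'E'
from h import *
tops("wrist",.148);print(shift((.5953,-.3283),.37))
E
```

```text
time: 34.8
tool_pos: [0.505, 0.0258, 0.3693]
tool_rot: [-3.141, 0.002, -3.073]
contact_force: [0.4, -1.1, -0.1]
opening: 0.0551
grip_force: 0.0
wrist px [323 225] n 1466 xy [503.8  27.2] r 15.6 rgb [142. 145. 143.]
wrist px [454 227] n 1529 xy [499.2 115.6] r 16.3 rgb [204. 202. 192.]
[ -66.2 -359.5   -1.8]
```

```bash
python3 -m crank '[[0.2,-6,-35,0,0],[0.2,-13,-73,0,0],[0.2,-20,-111,0,0],[0.2,-27,-149,0,0],[0.2,-34,-187,0,0],[0.2,-41,-225,0,0],[0.2,-48,-263,0,0],[0.2,-55,-300,0,0],[0.2,-61,-332,0,0],[0.2,-65,-352,0,0],[0.2,-66,-359,0,0],[0.2,-66,-359,0,0]]'; python3 -m crank '[[0.2,0,0,0,0],[0.2,0,0,0,0]]'
python3 - <<'E'
from h import *
tops("wrist",.141); print(shift((.5953,-.3283),.286)); tops("top",.148)
E
```

```text
time: 35.85
tool_pos: [0.595, -0.3294, 0.3662]
tool_rot: [3.139, -0.003, -3.076]
contact_force: [0.1, 1.0, 0.1]
opening: 0.0551
grip_force: 0.0
time: 36.02
tool_pos: [0.5953, -0.3264, 0.3683]
tool_rot: [3.14, -0.001, -3.072]
contact_force: [-0.5, -0.5, 0.4]
opening: 0.0553
grip_force: 0.0
wrist px [320 221] n 1391 xy [ 593.3 -327.1] r 15.6 rgb [159. 115.  77.]
[ 0.2 -2.1 82.8]
top px [607  24] n 78 xy [ 882.3 -714. ] r 18.2 rgb [ 29. 114.  55.]
top px [321 171] n 104 xy [506.7  25.6] r 14.9 rgb [164. 167. 169.]
top px [285 173] n 118 xy [501.8 115. ] r 15.1 rgb [204. 202. 198.]
```

```bash
python3 -m crank '[[0.2,0,-1,25,0],[0.2,0,-1,50,0],[0.2,0,-1,73,0],[0.2,0,-1,81,0],[0.2,0,-1,81,0],[0.2,0,-1,81,0],[-1,0,-1,81,0],[-1,0,-1,81,0],[-1,0,-1,81,0],[-1,0,-1,81,0],[-1,0,-1,81,0],[-1,0,-1,81,0]]' 25
python3 - <<'E'
from h import *
print(shift((.509,-.0655),.36))
E
```

```text
time: 37.12
tool_pos: [0.5955, -0.3287, 0.2887]
tool_rot: [-3.141, 0.001, -3.073]
contact_force: [-1.1, 1.7, 4.9]
opening: 0.0296
grip_force: 25.0
[ 68.3 268.5 -71.4]
```

```bash
python3 -m crank '[[-1,0,0,-30,0],[-1,3,10,-65,0],[-1,12,44,-72,0],[-1,21,80,-72,0],[-1,30,116,-72,0],[-1,39,152,-72,0],[-1,48,188,-72,0],[-1,57,224,-72,0],[-1,64,252,-72,0],[-1,67,265,-72,0],[-1,68,268,-72,0],[-1,68,268,-72,0]]';python3 -m crank '[[-1,0,0,0,0],[-1,0,0,0,0]]'
python3 - <<'E'
from h import *
print(shift((.509,-.0655),.297))
E
```

```text
time: 38.12
tool_pos: [0.5093, -0.0658, 0.3599]
tool_rot: [-3.141, 0.0, -3.072]
contact_force: [0.8, -0.3, -3.2]
opening: 0.0292
grip_force: 25.0
time: 38.28
tool_pos: [0.5098, -0.0674, 0.3597]
tool_rot: [-3.141, 0.0, -3.075]
contact_force: [-0.1, -0.6, -2.9]
opening: 0.0291
grip_force: 25.0
[ 0.7  1.9 62.7]
```

```bash
python3 -m crank '[[-1,1,1.5,20,0],[-1,1,1.5,40,0],[-1,1,1.5,52,0],[-1,1,1.5,58,0],[-1,1,1.5,61,0],[-1,1,1.5,62,0],[-1,1,1.5,63,0],[-1,1,1.5,63,0],[-1,1,1.5,63,0]]'; python3 -m crank '[[-1,0,0,0.6,0],[-1,0,0,1.2,0],[-1,0,0,1.2,0],[-1,0,0,1.2,0]]'
```

```text
time: 39.03
tool_pos: [0.5084, -0.0648, 0.2975]
tool_rot: [-3.141, 0.001, -3.073]
contact_force: [0.3, 0.3, -2.6]
opening: 0.0295
grip_force: 25.0
time: 39.37
tool_pos: [0.5082, -0.0646, 0.2958]
tool_rot: [3.142, 0.0, -3.073]
contact_force: [1.0, -0.3, -2.3]
opening: 0.0294
grip_force: 25.0
```

```bash
python3 -m crank '[[-1,0,0,0.6,0],[-1,0,0,1.2,0],[-1,0,0,1.2,0],[-1,0,0,1.2,0]]'
```

```text
time: 39.7
tool_pos: [0.5083, -0.0646, 0.2956]
tool_rot: [-3.141, 0.002, -3.073]
contact_force: [-2.6, 1.2, 7.2]
opening: 0.0293
grip_force: 25.0
```

Release it, lift, and back off toward the base (tool +x) so the top camera can see everything.

```bash
python3 -m crank '[[0.2,0,0,0,0],[0.2,0,0,0,0],[0.2,0,0,0,0],[0.2,0,0,0,0],[0.2,0,0,-25,0],[0.2,0,0,-60,0],[0.2,0,0,-95,0],[0.2,0,0,-105,0],[0.2,0,-35,-105,0],[0.2,0,-75,-105,0],[0.2,0,-115,-105,0],[0.2,0,-155,-105,0]]'; python3 -m crank '[[0.2,0,-30,0,0],[0.2,0,-50,0,0],[0.2,0,-50,0,0],[0.2,0,-50,0,0]]'
python3 - <<'E'
from h import *
tops("top",.148); tops("top",.063,.005,150,30)
p,d=vision.read_camera("top");q=p[100:240,170:400,::-1];cv2.imwrite("pics/end.png",cv2.resize(q,None,fx=3,fy=3))
E
```

```text
time: 40.7
tool_pos: [0.5186, -0.2208, 0.3993]
tool_rot: [3.142, 0.0, -3.072]
contact_force: [1.1, 0.2, -0.7]
opening: 0.055
grip_force: 0.0
time: 41.03
tool_pos: [0.5219, -0.2701, 0.3985]
tool_rot: [3.14, -0.001, -3.075]
contact_force: [0.3, -0.1, 0.7]
opening: 0.0553
grip_force: 0.0
top px [607  24] n 67 xy [ 881.8 -715. ] r 17.0 rgb [ 28. 117.  57.]
top px [321 171] n 116 xy [506.3  25.6] r 15.2 rgb [166.  168.  170.5]
top px [358 170] n 116 xy [508.5 -64.4] r 15.0 rgb [177. 140.  97.]
top px [285 173] n 117 xy [501.7 115.3] r 15.3 rgb [205. 203. 200.]
top px [348 365] n 63 xy [ 48.7 -29.7] r 36.7 rgb [44. 42. 43.]
top px [340 148] n 272 xy [584.2 -25.7] r 26.0 rgb [37. 36. 41.]
top px [208 179] n 294 xy [505.2 321. ] r 25.9 rgb [191.   17.   13.5]
```

View pics/end.png

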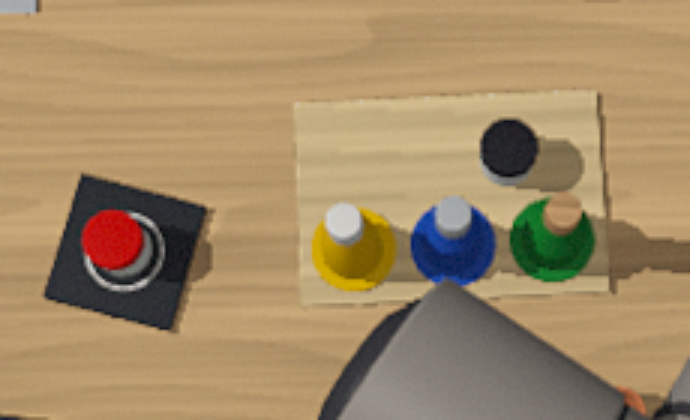

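All three tall things stand on their own coasters within 2 mm. The jar is inside the ring, and the black-lidded jar hasn't moved.

```bash
python3 -c "
from cell import ticket;print(ticket.hand_in())"
```

```text
the job is handed in; nothing more can be done
None
```

I handed the job in at about 41 s. In the last pictures the red-lidded jar stood in the board's ring about 2 mm from its centre, the oil, vinegar and mill stood on their own coasters within about 2 mm, and the black-lidded jar had not moved; the hand-in gave no verdict.

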